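# Pin down the balancing stand and hold the blower drum heavy side down

### The arm

A 6-joint arm with a two-finger parallel gripper is mounted at the origin on the work surface. World frame = base frame: x ahead of the robot, y to its left, z up, the work surface at z = 0. Lengths are in m, angles in rad, forces in N, time in s.
With the tool pointing down it reaches from about 0.275 to 0.85 m from the base axis. Payload 5.2 kg.
Tool frame: the origin (TCP) lies at the very end of the fingers, on their centre line; the grasp point (between the pads) lies 19 mm behind it (manip.tcp_to_grasp is the distance from the TCP to the grasp point, in m); z points along the fingers, y is the line along which they close (so a half turn about z gives the same grasp; the last joint's range is limited). The gripper opens to 85 mm and grips with 20 to 120 N. Pads are 22 mm wide; open, the fingers measure 114 mm over their backs; the gripper's body (76 mm by 85 mm) begins 54 mm behind the grasp point. The pads swing forward as they close: fully open they stand 13 mm farther back than shut.
Start: joints at [-1.369, 0.259, 1.535, -0, 1.348, -0.203], TCP at [0.217, -0.506, 0.231] pointing down, gripper open.
Joint ranges: [-3.14, 3.14], [-0.91, 2.08], [0.19, 2.58], [-1.22, 4.36], [0.22, 2.71], [-3.12, 3.12]. Speed limits (rad/s): [2.57, 2.57, 3.14, 3.14, 3.14, 3.14].

### API

Orientations are given as a unit quaternion [x, y, z, w].
In Python, from workcell import manip gives the robot as it stands. The module is installed in compiled form; this text tells all that it offers.
- The arm moves only by the tool apply_moves, never from a script. Its argument "targets" is a list of rows, each a list of 3 entries, a list of its own where there are three numbers: the turn, a rotation vector about the tool's x, y, z in degrees, then the shift along the tool's x, y, z in mm, then the finger opening in mm, from 0 to 85.4. A call has exactly 8 rows; each row is the pose to reach, as a shift and turn from the pose commanded when the call began, along the tool's axes at that moment; what a row does not reach only later rows make up. A row lasts 1/12 s, in which the tool goes at most 41.7 mm and 7.16 degrees, less where a joint would pass 70% of its speed; a pose out of reach is approached as far as the arm can. A call with a gripper value outside its range is refused whole. The fingers move at their own pace and stop on an object; "grip_force" is the grip in N (left out, the last holds). Time passes only in rows, so rows that repeat a pose let the fingers close, or fill a call up. It gives the time, the measured TCP pose, the force, the opening and the grip force at its end, in the units of the state.
- manip.state(): the state, without advancing time (a new reading comes with each control period).
- manip.capture(name): name is "side" or "top"; returns the picture (420x560x3 uint8, red, green, blue); there is no depth.
- manip.get_calibration(name): a dict with "fovy" (degrees; the focal length in pixels is half the picture's height over the tangent of half this angle, whatever the lens; pixels are square), "cx", "cy" (the principal point, pixels), "rvec" (rotation vector, rad) and "tvec" (3), from world to camera coordinates, as OpenCV has them. Camera axes: x right, y down, z forward; pixel columns grow to the right and rows downward; lengths in m; the calibration is good to about 2 mm. A picture is of the moment at which its call begins. get_calibration takes no time and is no camera call.
- manip.sign_off(): hands the job in; it is judged then, once.
The state is a dict: "time_s": time; "joint_pos": joint angles; "qvel": joint speeds; "effort": joint torques, N m; "ee_pos": TCP position; "tool_rot": TCP orientation; "wrist_force": force on the tool from outside, world axes, zero at the start; "torque": the same for the moment, N m; "width": opening from 0.0 (shut) to 1.0 (fully open); "grip_force": force on a finger pad.
Only numpy, scipy, OpenCV 4.12 (cv2) and the standard library are available. Lean on these libraries where they do the work, as an engineer would, in place of code of your own. Each camera call takes 0.05 s, during which the arm holds its last target. There are 200 camera calls.

### The job

Pin the blue balancing stand to the bench by dropping the two brass pins, one after the other, fully home into its two empty bores. Then grip the red crank handle and turn the drum round to feel which side of it is heavy (nothing outside shows it, and a return spring keeps pulling the crank back to its stop), and bring the heavy side straight down. Finish while still gripping the handle and holding the drum still there: do not let go, and leave the other things on the bench where they are.

Things in the scene. Friction and masses are not known exactly. Their poses are not given: they have to be found in the camera images.
- stand: Balancing stand, fixed, elsewhere each time. Blue base plate 25 mm thick, from 160 mm in front (-x) to 70 mm behind the origin, 80 mm to either side; white pedestal on its +y side. Origin: bench level, under the drum's middle. Its y axis lies along the level drum shaft, from crank to pedestal; its x axis points from the bores to the drum.
- bore0 (a point): Centre of the mouth of one bore in the base plate: 16 mm diameter, vertical, 25 mm deep, right through to the bench. At x -125, y +50, z +25 mm in the stand's frame; axes as the stand's.
- bore1 (a point): Centre of the mouth of the other bore, same size, at x -125, y -50, z +25 mm in the stand's frame.
- axle (a point): Middle of the drum, on the shaft, 125 mm above the bench; axes as the stand's. Drum (silver, white face on the crank side): 130 mm diameter, 40 mm wide along y. A return spring turns it back towards the stop at joint value 0, with 0.23 N m there (5 N at the handle) and 0.02 N m more per rad. Bearing friction: 0.025 N m (0.6 N at the handle).
- low_point (a point): Fixed point 43 mm straight below the drum's middle: where the hidden weight's centre lies when the heavy side is exactly down. The weight (0.45 kg within 15 percent, 43 mm off the shaft, its side unknown, different each time) adds up to 0.19 N m (4.2 N at the handle), resisting as its side rises, helping as it sinks, besides the spring; drum and crank are else balanced.
- rotor (a joint): Turn of drum and crank about the stand's +y, rad, between stops at 0 and 6.0. 0: handle straight above the shaft, where the spring parks it at the start; growing: from the top towards the stand's +x, then down and round. At angle a the handle axis is at x = 45 sin a, z = 125 + 45 cos a mm in the stand's frame. The heavy side is down at some value between 0.5 and 5.8.
- grip: Red crank handle: a sleeve of 20 mm diameter, 85 mm long, parallel to the shaft; origin at its middle, on its axis, 85.5 mm from the drum's middle along the stand's -y (it reaches from 43 to 128 mm). It turns freely on its pin, so a firm grip need not turn with the crank. Only its position is of use.
- pin_a: Brass pin upright in the grey rack: 12 mm shaft, 40 mm long, under a round head of 24 mm diameter and 14 mm height; 54 mm in all, 50 g. Origin: centre of the foot, z up the pin; the head's middle is 47 mm above it. In the rack its foot is 8 mm above the bench, 22 mm deep in a hole. Fully home in a bore its foot rests at bench level.
- pin_a_tip (a point): Centre of the foot of pin_a.
- pin_b: Second brass pin, the same as pin_a; either pin fits either bore.
- pin_b_tip (a point): Centre of the foot of pin_b.
- rack: Grey plastic rack 70 x 150 x 30 mm, fixed, origin under its centre; its pin holes are 45 mm from the centre along its +y and -y.
- spare_drum: Bystander: spare drum lying flat, 120 mm diameter, 40 mm high; origin at the centre of its underside.
- bearing: Bystander: steel bearing ring, 48 mm diameter, 14 mm high; origin under its centre.
- dish: Bystander: steel bowl, 110 mm diameter, 45 mm high; origin under its centre.
- jar: Bystander: white jar with blue cap, 70 mm diameter, 100 mm high; origin under its centre.
- driver: Bystander: screwdriver lying on the bench, about 0.2 m long.
- spanner: Bystander: spanner lying on the bench, about 0.2 m long.
- can: Bystander: yellow can, 60 mm diameter, 110 mm high; origin under its centre.

How it is judged:
On the way, in this order (a step that is already met when the one before it is completed fails the run):
1. one pin is fully home in a bore and released (((horizontal distance between pin_a_tip and bore0 below 0.006 m and height (world z) of pin_a_tip below 0.006 m and angle between pin_a's own z axis and vertical below 0.2 rad and contact force between pin_a and the fingers below 0.2 N) or (horizontal distance between pin_a_tip and bore1 below 0.006 m and height (world z) of pin_a_tip below 0.006 m and angle between pin_a's own z axis and vertical below 0.2 rad and contact force between pin_a and the fingers below 0.2 N) or (horizontal distance between pin_b_tip and bore0 below 0.006 m and height (world z) of pin_b_tip below 0.006 m and angle between pin_b's own z axis and vertical below 0.2 rad and contact force between pin_b and the fingers below 0.2 N) or (horizontal distance between pin_b_tip and bore1 below 0.006 m and height (world z) of pin_b_tip below 0.006 m and angle between pin_b's own z axis and vertical below 0.2 rad and contact force between pin_b and the fingers below 0.2 N))), for 0.2 s.
2. both pins are fully home, one in each bore, and released (((horizontal distance between pin_a_tip and bore0 below 0.006 m and height (world z) of each of pin_a_tip, pin_b_tip below 0.006 m and angle between each of pin_a, pin_b's own z axis and vertical below 0.2 rad and contact force between each of pin_a, pin_b and the fingers below 0.2 N and horizontal distance between pin_b_tip and bore1 below 0.006 m) or (horizontal distance between pin_a_tip and bore1 below 0.006 m and height (world z) of each of pin_a_tip, pin_b_tip below 0.006 m and angle between each of pin_a, pin_b's own z axis and vertical below 0.2 rad and contact force between each of pin_a, pin_b and the fingers below 0.2 N and horizontal distance between pin_b_tip and bore0 below 0.006 m))), for 0.2 s.
3. the crank handle is gripped (contact force between the fingers and grip above 3 N), for 0.2 s.
At the end, for the whole second after the job is handed in: Both pins home and released, one in each bore (foot within 6 mm of bench and bore axis, upright within 0.2 rad); hidden weight within 16 mm of the low point (heavy side within 21 degrees of straight down); crank handle still gripped (over 3 N), drum still (under 0.1 rad/s) (((horizontal distance between pin_a_tip and bore0 below 0.006 m and height (world z) of each of pin_a_tip, pin_b_tip below 0.006 m and angle between each of pin_a, pin_b's own z axis and vertical below 0.2 rad and contact force between each of pin_a, pin_b and the fingers below 0.2 N and horizontal distance between pin_b_tip and bore1 below 0.006 m) or (horizontal distance between pin_a_tip and bore1 below 0.006 m and height (world z) of each of pin_a_tip, pin_b_tip below 0.006 m and angle between each of pin_a, pin_b's own z axis and vertical below 0.2 rad and contact force between each of pin_a, pin_b and the fingers below 0.2 N and horizontal distance between pin_b_tip and bore0 below 0.006 m)) and distance between hidden_weight_c0 and low_point below 0.016 m and contact force between the fingers and grip above 3 N and velocity of joint rotor between -0.1 and 0.1 rad/s); the arm keeps its last pose, push and grip.
It fails at once if a bystander is moved over 30 mm (distance of any of spare_drum, bearing, dish, jar, driver, spanner, can from where it was at the start of the episode above 0.03 m).
It also fails if it takes over 72 s, if anything falls off the work surface, if the arm or the gripper's body presses on something with over 40 N, if the wrist force passes 120 N, or if a joint passes its speed limit or range.

## Working session

There is one attempt and no reset: what is moved stays moved. The work goes in short steps, Python scripts to look and compute and a tool call to move; the robot and the scene stay as the last step left them, time stands still between calls to the robot, and variables do not carry over. Pictures are saved under pics/ and viewed, at most 10 in all, crops included, and the job is handed in when it is done.

Besides the shell and the picture viewer there is one more tool, called after "Emit:" by a JSON object that holds its "api" and its "payload", one argument or row to a line. apply_moves: Moves the arm, as the interface text tells. Its arguments: {"type":"object","properties":{"targets":{"type":"array","items":{"type":"array"}},"grip_force":{"type":"number"}},"required":["targets"]}

```bash
mkdir -p pics
python3 - <<'E'
from workcell import manip
import cv2
for n in("side","top"):
    im=manip.capture(n); cv2.imwrite(f"pics/{n}0.png",im[:,:,::-1]); print(n,manip.get_calibration(n))
print(manip.state(),manip.tcp_to_grasp)
E
```

```text
side {'fovy': 47.153537646310056, 'cx': 279.84375176327677, 'cy': 210.67064189410112, 'rvec': array([ 0.68830501, -2.62362192,  1.09587273]), 'tvec': array([0.46893153, 0.29170889, 1.17800951])}
top {'fovy': 49.738437848496616, 'cx': 270.09731958318656, 'cy': 211.070629726562, 'rvec': array([ 2.15762172, -2.1488321 ,  0.14919407]), 'tvec': array([-0.01431079,  0.57024208,  1.26307164])}
{'time_s': 0.1, 'joint_pos': array([-1.36880159e+00,  2.59279462e-01,  1.53597346e+00,  5.01505299e-06,
        1.34802943e+00, -2.02798900e-01]), 'qvel': array([ 0.00165032, -0.00119761, -0.00393031,  0.00047738,  0.00118705,
        0.00034244]), 'effort': array([ 2.78066211e-03, -4.46967423e+01, -2.91251063e+01, -5.55308561e-04,
        6.20357401e-03,  2.44685403e-06]), 'ee_pos': array([ 0.21653085, -0.50505788,  0.23055289]), 'tool_rot': array([ 9.79587351e-01,  2.01017183e-01,  2.78479417e-06, -8.44847276e-04]), 'wrist_force': array([ 0.66397721,  0.22781517, -0.1396211 ]), 'torque': array([ 0.00317648, -0.02447911, -0.00902117]), 'grip_force': 0.0, 'width': 1.0025830225608643} 0.0187
```

View pics/top0.png

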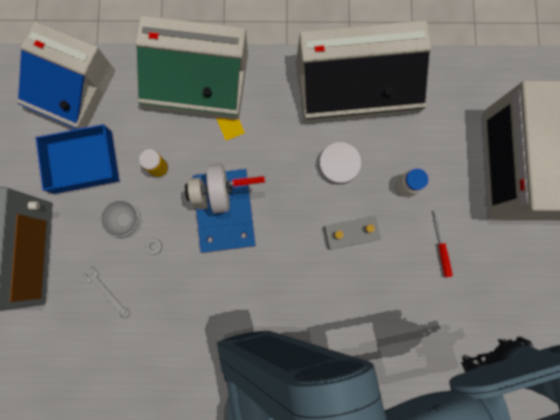

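View pics/side0.png

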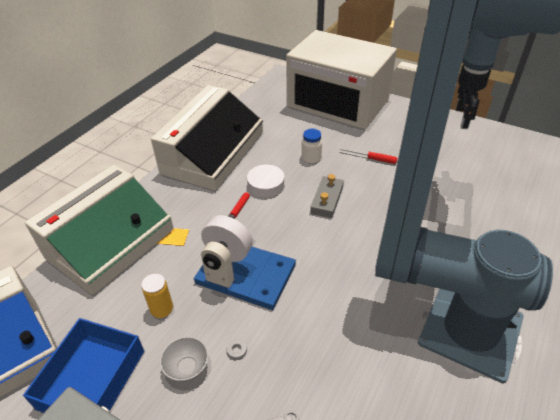

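The top view shows the stand at about (225,210), with its bores near (210,240) and (244,236). The pins are at (339,235) and (370,229), and the red handle runs from (232,183) to (265,180). The side view shows the pins at (331,180) and (324,198), and the bores near (280,264) and (262,293). I'll enlarge crops to get accurate pixels.

Run:
```python
import cv2,numpy as np
a=cv2.imread("pics/top0.png");b=cv2.imread("pics/side0.png")
A=cv2.resize(a[160:260,185:285],(400,400),interpolation=cv2.INTER_CUBIC)
A2=cv2.resize(a[205:255,315:395],(400,250),interpolation=cv2.INTER_CUBIC)
B=cv2.resize(b[185:310,185:310],(400,400),interpolation=cv2.INTER_CUBIC)
out=np.zeros((600,800,3),np.uint8); out[:400,:400]=A; out[:400,400:]=B
B2=cv2.resize(b[170:220,300:380],(320,200),interpolation=cv2.INTER_CUBIC)
out[400:600,:320]=cv2.resize(A2,(320,200)); out[400:,400:720]=B2
cv2.imwrite("pics/crop.png",out)
for n,im in(("top",a),("side",b)):
    h=cv2.cvtColor(im,cv2.COLOR_BGR2HSV)
    for c,lo,hi in(("brass",(15,120,90),(30,255,255)),("red",(0,180,90),(6,255,255))):
        m=cv2.inRange(h,lo,hi); k,_,s,ce=cv2.connectedComponentsWithStats(m)
        for i in range(1,k):
            if s[i,4]>15: print(n,c,s[i],ce[i].round(2))
```

```text
top brass [216 117  29  23 435] [229.97 127.32]
top brass [147 157  21  20 187] [159.67 168.41]
top brass [366 225   8   7  50] [369.62 228.1 ]
top brass [335 231   8   8  53] [338.58 234.32]
top red [149  33   9   5  40] [152.93  35.05]
top red [35 41  9  7 36] [38.58 43.92]
top red [315  46   9   5  34] [319.38  48.29]
top red [234 177  30   8 135] [249.49 180.59]
top red [439 244  13  32 233] [444.77 260.01]
side brass [337   0  56  41 864] [360.32  16.84]
side brass [482  79  12  15  54] [487.89  87.02]
side brass [452  93   5  15  23] [454.3  100.83]
side brass [478  94  13  23 117] [483.37 104.89]
side brass [328 174   7  11  46] [331.09 178.54]
side brass [321 193   7  11  55] [323.95 197.15]
side brass [157 228  32  18 365] [174.81 237.16]
side brass [143 282  30  36 615] [159.18 302.2 ]
side red [350  78   6   4  20] [352.5  79.5]
side red [171 131   7   5  22] [174.14 132.91]
side red [369 153  28  10 157] [382.31 157.45]
side red [231 193  18  23 139] [239.84 203.95]
side red [ 47 216  11   7  43] [ 52.42 219.14]
```

View pics/crop.png

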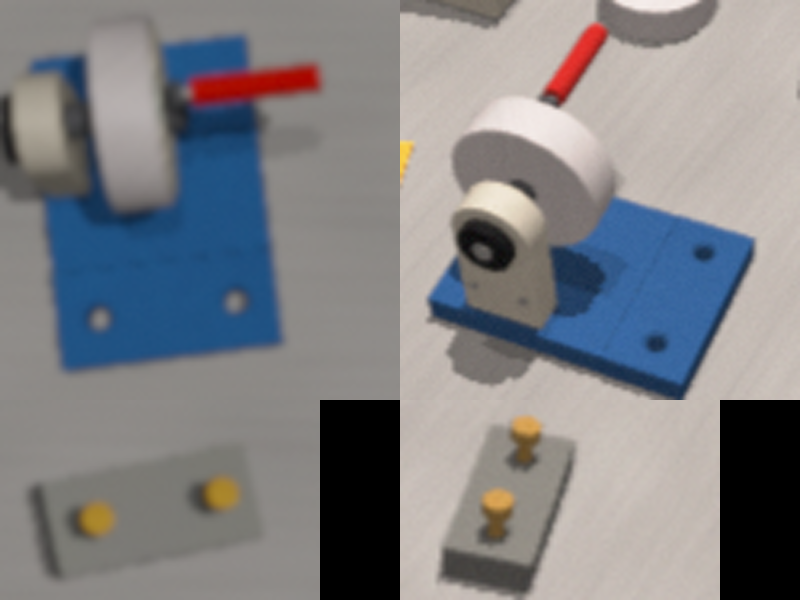

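The enlarged crop shows both bores as clear ellipses, along with the plate corners, the pin heads and the handle. I'll fit the stand and rack poses to these pixels.

```bash
cat > h.py <<'E'
import numpy as np,cv2
from workcell import manip
from scipy.optimize import least_squares
C={n:manip.get_calibration(n) for n in("top","side")}
def proj(n,P):
    c=C[n];f=210/np.tan(np.radians(c["fovy"])/2)
    K=np.array([[f,0,c["cx"]],[0,f,c["cy"]],[0,0,1.]])
    return cv2.projectPoints(np.asarray(P,float).reshape(-1,1,3),c["rvec"],c["tvec"],K,None)[0][:,0]
def T(p,L):
    c,s=np.cos(p[2]),np.sin(p[2]); L=np.atleast_2d(L)
    return np.c_[p[0]+c*L[:,0]-s*L[:,1],p[1]+s*L[:,0]+c*L[:,1],L[:,2]]
def fit(obs,x0):
    def r(p): return np.concatenate([(proj(n,T(p,L))-[u,v]).ravel()*w for n,L,u,v,w in obs])
    return least_squares(r,x0,loss='soft_l1'),r
E
python3 - <<'E'
from h import *
o=[("top",(-.125,.05,.02),209.4,239.4,1),("top",(-.125,-.05,.02),243.4,235.1,1),
("top",(-.16,.08,.025),200.6,251.9,1),("top",(-.16,-.08,.025),255.1,245.4,1),("top",(.07,-.08,.025),246.1,168.9,1),("top",(.07,.08,.025),192.1,174.6,1),
("side",(-.125,-.05,.025),279.7,263.7,1),("side",(-.125,.05,.025),264.7,291.8,1),("side",(-.16,-.08,.025),295.3,259,1),("side",(-.16,.08,.025),272.2,302.2,1),
("top",(0,-.0855,.177),249.5,180.6,1)]
s,r=fit(o,[.55,.15,0.1]); print(s.x,r(s.x).reshape(-1,2).round(1))
print("bores",T(s.x,[(-.125,.05,.025),(-.125,-.05,.025)]),"grip",T(s.x,(0,-.0855,.17)))
q=[("top",(0,.045,.062),338.58,234.32,1),("top",(0,-.045,.062),369.62,228.1,1),("side",(0,.045,.056),323.9,195.1,1),("side",(0,-.045,.056),330.9,177.1,1)]
s2,r=fit(q,[.45,-.1,0.1]); print(s2.x,r(s2.x).reshape(-1,2).round(1))
print("pins",T(s2.x,[(0,.045,.055),(0,-.045,.055)]))
for only in("top","side"):
    for oo,x in((o,s.x),(q,s2.x)):
        print(only,fit([k for k in oo if k[0]==only],x)[0].x)
st=manip.state();P=st["ee_pos"];print(proj("top",P),proj("side",P))
E
```

```text
[0.62110336 0.12883353 0.12350707] [[-0.  -0.5]
 [ 0.4 -0.3]
 [-0.6  0.2]
 [ 0.3  0.1]
 [ 0.3 -1.2]
 [ 0.1 -0.5]
 [ 0.3 -0.1]
 [ 0.3 -0.2]
 [ 0.7  0.3]
 [ 0.6  2.7]
 [-0.7 -0.3]]
bores [[0.49089586 0.1630535  0.025     ]
 [0.50321519 0.06381523 0.025     ]] grip [[0.63163639 0.04398481 0.17      ]]
[ 0.51237174 -0.24862845  0.20427063] [[ 0.2 -0.4]
 [ 0.4 -0.5]
 [ 0.2  1.2]
 [ 0.3  0.6]]
pins [[ 0.50324336 -0.20456404  0.055     ]
 [ 0.52150013 -0.29269286  0.055     ]]
top [0.620135   0.12878836 0.12405153]
top [ 0.5111215  -0.24786603  0.20159271]
side [0.62276529 0.12847025 0.12466355]
side [ 0.51494509 -0.25211425  0.20564802]
[[479.50799198 350.06726166]] [[460.61045743 123.17996416]]
```

```bash
cat >> h.py <<'E'
from scipy.spatial.transform import Rotation as Ro
S=(0.6211,0.1288,0.1235)
def go(P,yaw):  # print turn(deg) and shift(mm) in tool axes to tool-down pose
    st=manip.state();R=Ro.from_quat(st["tool_rot"])
    G=Ro.from_euler('ZX',[yaw,np.pi])
    print("turn",np.degrees((R.inv()*G).as_rotvec()).round(2),"shift",(1000*R.inv().apply(np.asarray(P)-st["ee_pos"])).round(1))
def info():
    st=manip.state();print("t",round(st["time_s"],2),"tcp",st["ee_pos"].round(4),"F",st["wrist_force"].round(2),"w",round(st["width"]*85.4,1),"gf",round(st["grip_force"],1),"j",st["joint_pos"].round(2))
E
python3 -c "
from h import *
go((.5032,-.2045,.12),.1235)"
```

```text
turn [-1.000e-01 -1.000e-02  1.612e+01] shift [ 381.8 -163.2  111. ]
```

Emit:
{"api": "apply_moves", "payload": {
  "targets": [
    [[0,0,4],[36,-15,7],60],
    [[0,0,8],[72,-30,15],60],
    [[0,0,12],[107,-46,22],60],
    [[0,0,16.1],[143,-61,30],60],
    [[0,0,16.1],[179,-76,37],60],
    [[0,0,16.1],[215,-92,45],60],
    [[0,0,16.1],[250,-107,52],60],
    [[0,0,16.1],[286,-122,60],60]
  ]
}}

```text
time_s: 0.77
ee_pos: [0.4322, -0.2791, 0.1709]
tool_rot: [0.998, 0.062, -0.0, -0.0]
wrist_force: [0.4, -0.7, 0.6]
width: 0.7
grip_force: 0.0
```

```bash
python3 -c "
from h import *
info();go((.5032,-.2045,.09),.1235)"
```

```text
t 0.77 tcp [ 0.4322 -0.2791  0.1709] F [ 0.43 -0.71  0.57] w 59.8 gf 0.0 j [-0.79  0.25  1.71 -0.    1.19  0.66]
turn [-0.01  0.01  0.  ] shift [ 79.6 -65.2  80.9]
```

Emit:
{"api": "apply_moves", "payload": {
  "targets": [
    [[0,0,0],[20,-16,20],60],
    [[0,0,0],[40,-32,40],60],
    [[0,0,0],[60,-49,60],60],
    [[0,0,0],[79.6,-65.2,80],60],
    [[0,0,0],[79.6,-65.2,80],60],
    [[0,0,0],[79.6,-65.2,80],60],
    [[0,0,0],[79.6,-65.2,80],60],
    [[0,0,0],[79.6,-65.2,80],60]
  ]
}}

```text
time_s: 1.43
ee_pos: [0.5024, -0.2073, 0.0922]
tool_rot: [0.998, 0.061, 0.0, 0.001]
wrist_force: [-0.1, 0.0, 0.3]
width: 0.702
grip_force: 0.0
```

Run:
```python
from h import *
info();go((.5032,-.2045,.037),.1235)
b=manip.capture("side")[130:230,270:390,::-1];a=manip.capture("top")[190:290,290:410,::-1]
cv2.imwrite("pics/p1.png",np.hstack([cv2.resize(k,(400,333),interpolation=cv2.INTER_CUBIC) for k in(a,b)]))
```

```text
t 1.43 tcp [ 0.5024 -0.2073  0.0922] F [-0.08  0.03  0.3 ] w 60.0 gf 0.0 j [-0.6   0.38  1.73 -0.    1.03  0.85]
turn [ 0.07 -0.05 -0.03] shift [ 1.1 -2.8 55.1]
```

View pics/p1.png

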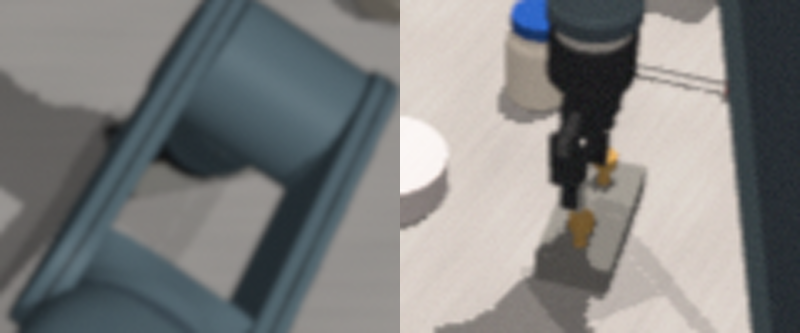

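The top view is blocked by the arm. The side view shows the open gripper over the pin head at about (582,215) in the crop. I'll descend with the measured correction.

Emit:
{"api": "apply_moves", "payload": {
  "targets": [
    [[0,0,0],[1,-2,10],60],
    [[0,0,0],[1,-2,20],60],
    [[0,0,0],[1,-2,30],60],
    [[0,0,0],[1,-2,40],60],
    [[0,0,0],[1,-2,50],60],
    [[0,0,0],[1,-2,54],60],
    [[0,0,0],[1,-2,54],60],
    [[0,0,0],[1,-2,54],60]
  ]
}}

```text
time_s: 2.2
ee_pos: [0.503, -0.204, 0.0368]
tool_rot: [0.998, 0.062, -0.0, -0.0]
wrist_force: [-0.1, -0.6, 0.6]
width: 0.7
grip_force: 0.0
```

Run:
```python
from h import *
info();manip.capture("side");info();manip.capture("side");info();go((.5032,-.2045,.037),.1235)
```

```text
t 2.2 tcp [ 0.503  -0.204   0.0368] F [-0.14 -0.55  0.57] w 59.8 gf 0.0 j [-0.59  0.45  1.78  0.    0.9   0.86]
t 2.25 tcp [ 0.5034 -0.2042  0.0373] F [-0.88 -0.84 -0.45] w 59.6 gf 0.0 j [-0.59  0.45  1.78 -0.    0.9   0.86]
t 2.3 tcp [ 0.5035 -0.2043  0.0376] F [-0.64 -0.09 -0.36] w 60.3 gf 0.0 j [-0.59  0.45  1.78  0.    0.9   0.86]
turn [ 0.03 -0.03  0.02] shift [-0.3  0.1  0.6]
```

Emit:
{"api": "apply_moves", "payload": {
  "targets": [
    [[0,0,0],[0,0,0],40],
    [[0,0,0],[0,0,0],32],
    [[0,0,0],[0,0,0],26],
    [[0,0,0],[0,0,0],20],
    [[0,0,0],[0,0,0],16],
    [[0,0,0],[0,0,0],16],
    [[0,0,0],[0,0,0],16],
    [[0,0,0],[0,0,0],16]
  ],
  "grip_force": 40
}}

```text
time_s: 2.97
ee_pos: [0.5035, -0.2043, 0.0377]
tool_rot: [0.998, 0.062, 0.0, 0.0]
wrist_force: [-0.1, 0.1, 5.6]
width: 0.266
grip_force: 39.1
```

Emit:
{"api": "apply_moves", "payload": {
  "targets": [
    [[0,0,0],[0,0,-5],16],
    [[0,0,0],[0,0,-12],16],
    [[0,0,0],[0,0,-22],16],
    [[0,0,0],[0,0,-35],16],
    [[0,0,0],[0,0,-45],16],
    [[0,0,0],[0,0,-50],16],
    [[0,0,0],[0,0,-50],16],
    [[0,0,0],[0,0,-50],16]
  ]
}}

```text
time_s: 3.63
ee_pos: [0.5032, -0.2042, 0.0876]
tool_rot: [0.998, 0.062, 0.0, 0.0]
wrist_force: [-0.4, -0.2, -0.7]
width: 0.261
grip_force: 39.1
```

Run:
```python
from h import *
info()
for b in((-.125,.05,0),(-.125,-.05,0)):
    p=T(S,b)[0]; go((p[0],p[1],.080),.1235)
```

```text
t 3.63 tcp [ 0.5032 -0.2042  0.0876] F [-0.37 -0.17 -0.69] w 22.3 gf 39.1 j [-0.59  0.39  1.74  0.    1.02  0.86]
turn [ 0.03 -0.03  0.02] shift [  33.1 -365.9    7.5]
turn [ 0.03 -0.03  0.02] shift [  33.1 -265.9    7.5]
```

Emit:
{"api": "apply_moves", "payload": {
  "targets": [
    [[0,0,0],[2,-20,-4],16],
    [[0,0,0],[6,-55,-8],16],
    [[0,0,0],[9,-93,-10],16],
    [[0,0,0],[13,-131,-10],16],
    [[0,0,0],[16,-169,-10],16],
    [[0,0,0],[19,-207,-10],16],
    [[0,0,0],[22,-235,-10],16],
    [[0,0,0],[23,-250,-10],16]
  ]
}}

```text
time_s: 4.3
ee_pos: [0.4937, 0.0501, 0.0966]
tool_rot: [0.998, 0.063, -0.001, -0.001]
wrist_force: [0.5, -0.3, -0.6]
width: 0.268
grip_force: 39.3
```

Emit:
{"api": "apply_moves", "payload": {
  "targets": [
    [[0,0,0],[2,-20,2],16],
    [[0,0,0],[4,-45,5],16],
    [[0,0,0],[6,-70,9],16],
    [[0,0,0],[9,-95,12],16],
    [[0,0,0],[10,-110,15],16],
    [[0,0,0],[10,-116,17],16],
    [[0,0,0],[10,-116,17],16],
    [[0,0,0],[10,-116,17],16]
  ]
}}

```text
time_s: 4.97
ee_pos: [0.4903, 0.1628, 0.0798]
tool_rot: [0.998, 0.062, -0.001, 0.0]
wrist_force: [0.5, -1.5, -0.3]
width: 0.259
grip_force: 39.3
```

Run:
```python
from h import *
manip.capture("top");info()
p=T(S,(-.125,.05,0))[0]; go((p[0],p[1],.060),.1235)
b=manip.capture("side")[210:330,210:330,::-1]
cv2.imwrite("pics/p2.png",cv2.resize(b,(600,600),interpolation=cv2.INTER_CUBIC))
q=manip.state()["ee_pos"]
for z in(0.025,): print(proj("side",[[p[0],p[1],.025],[q[0],q[1],q[2]-.0297],[q[0],q[1],q[2]+.0187]]), "crop=(px-210+.5)*5")
```

```text
t 5.02 tcp [0.4906 0.1624 0.08  ] F [ 0.49 -0.98 -1.21] w 22.5 gf 39.3 j [ 0.1   0.36  1.81 -0.    0.98  1.55]
turn [0.02 0.04 0.01] shift [ 0.4 -0.6 20. ]
[[264.95969144 291.55041086]
 [264.75570621 285.32092192]
 [263.97104198 273.45138274]] crop=(px-210+.5)*5
```

View pics/p2.png

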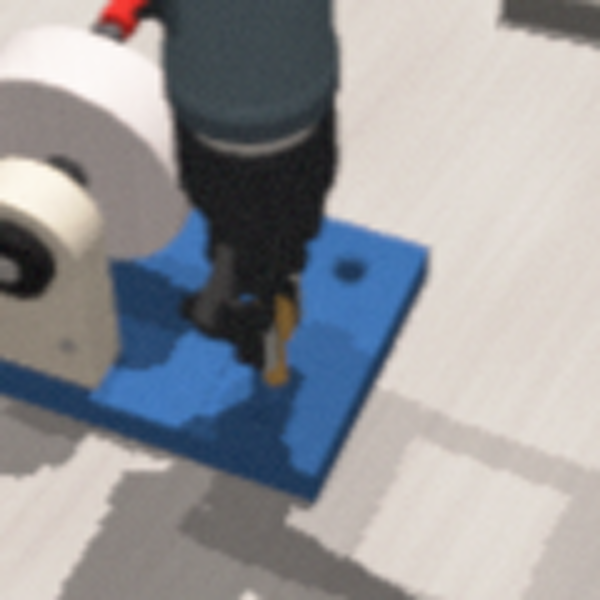

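The side view shows the pin foot at crop (275,382), within about 0.5 px of the prediction, and it is over the bore. I'll descend.

Emit:
{"api": "apply_moves", "payload": {
  "targets": [
    [[0,0,0],[0.4,-0.6,6],16],
    [[0,0,0],[0.4,-0.6,12],16],
    [[0,0,0],[0.4,-0.6,18],16],
    [[0,0,0],[0.4,-0.6,22],16],
    [[0,0,0],[0.4,-0.6,25],16],
    [[0,0,0],[0.4,-0.6,28],16],
    [[0,0,0],[0.4,-0.6,30],16],
    [[0,0,0],[0.4,-0.6,30],16]
  ]
}}

```text
time_s: 5.73
ee_pos: [0.4907, 0.1638, 0.0498]
tool_rot: [0.998, 0.062, -0.0, 0.0]
wrist_force: [-1.4, 0.4, -0.2]
width: 0.267
grip_force: 39.3
```

Run:
```python
from h import *
info()
p=T(S,(-.125,.05,0))[0]; go((p[0],p[1],.032),.1235)
```

```text
t 5.73 tcp [0.4907 0.1638 0.0498] F [-1.35  0.39 -0.18] w 22.8 gf 39.3 j [0.11 0.4  1.84 0.   0.91 1.55]
turn [-0.    0.05  0.02] shift [ 0.1  0.8 17.8]
```

Emit:
{"api": "apply_moves", "payload": {
  "targets": [
    [[0,0,0],[0,0.5,3],16],
    [[0,0,0],[0,0.5,6],16],
    [[0,0,0],[0,0.5,9],16],
    [[0,0,0],[0,0.5,12],16],
    [[0,0,0],[0,0.5,14],16],
    [[0,0,0],[0,0.5,16],16],
    [[0,0,0],[0,0.5,17],16],
    [[0,0,0],[0,0.5,17],16]
  ]
}}

```text
time_s: 6.4
ee_pos: [0.4909, 0.1633, 0.033]
tool_rot: [0.998, 0.062, -0.0, 0.0]
wrist_force: [-0.3, 0.1, -1.9]
width: 0.265
grip_force: 39.3
```

Run:
```python
from h import *
info()
```

```text
t 6.4 tcp [0.4909 0.1633 0.033 ] F [-0.26  0.08 -1.86] w 22.6 gf 39.3 j [ 0.11  0.42  1.85 -0.    0.87  1.55]
```

Emit:
{"api": "apply_moves", "payload": {
  "targets": [
    [[0,0,0],[0,0,0],45],
    [[0,0,0],[0,0,0],45],
    [[0,0,0],[0,0,0],45],
    [[0,0,0],[0,0,-1],45],
    [[0,0,0],[0,0,-10],45],
    [[0,0,0],[0,0,-25],45],
    [[0,0,0],[0,0,-45],45],
    [[0,0,0],[0,0,-60],45]
  ]
}}

```text
time_s: 7.07
ee_pos: [0.4914, 0.1634, 0.0951]
tool_rot: [0.998, 0.062, 0.001, -0.0]
wrist_force: [-0.2, 0.0, 0.3]
width: 0.529
grip_force: 0.0
```

Run:
```python
from h import *
info();go((.5215,-.2925,.09),.1235)
```

```text
t 7.07 tcp [0.4914 0.1634 0.0951] F [-0.2   0.03  0.27] w 45.2 gf 0.0 j [0.11 0.34 1.79 0.   1.01 1.55]
turn [ 0.   -0.06  0.02] shift [-26.5 456.1   5.1]
```

Emit:
{"api": "apply_moves", "payload": {
  "targets": [
    [[0,0,0],[-2,36,-2],60],
    [[0,0,0],[-4,72,-2],60],
    [[0,0,0],[-6,110,-2],60],
    [[0,0,0],[-8,148,-2],60],
    [[0,0,0],[-10,186,-2],60],
    [[0,0,0],[-13,224,-2],60],
    [[0,0,0],[-15,262,-2],60],
    [[0,0,0],[-17,300,-2],60]
  ]
}}

```text
time_s: 7.73
ee_pos: [0.5112, -0.1385, 0.0963]
tool_rot: [0.998, 0.062, 0.0, 0.0]
wrist_force: [0.8, 0.4, -0.0]
width: 0.702
grip_force: 0.0
```

Emit:
{"api": "apply_moves", "payload": {
  "targets": [
    [[0,0,0],[-3,38,0],60],
    [[0,0,0],[-5,76,2],60],
    [[0,0,0],[-8,114,5],60],
    [[0,0,0],[-9.5,145,6],60],
    [[0,0,0],[-9.5,156,7],60],
    [[0,0,0],[-9.5,156,7],60],
    [[0,0,0],[-9.5,156,7],60],
    [[0,0,0],[-9.5,156,7],60]
  ]
}}

```text
time_s: 8.4
ee_pos: [0.5208, -0.2907, 0.0884]
tool_rot: [0.998, 0.062, -0.0, -0.001]
wrist_force: [0.3, 0.1, -0.3]
width: 0.702
grip_force: 0.0
```

Run:
```python
from h import *
b=manip.capture("side")[210:330,210:330,::-1]
cv2.imwrite("pics/p3.png",cv2.resize(b,(600,600),interpolation=cv2.INTER_CUBIC))
info();go((.5215,-.2925,.037),.1235)
```

```text
t 8.45 tcp [ 0.521  -0.2904  0.0885] F [-0.28 -0.33  0.25] w 59.9 gf 0.0 j [-0.7   0.47  1.6   0.    1.07  0.75]
turn [-0.06  0.02  0.1 ] shift [ 0.3  2.2 51.5]
```

View pics/p3.png

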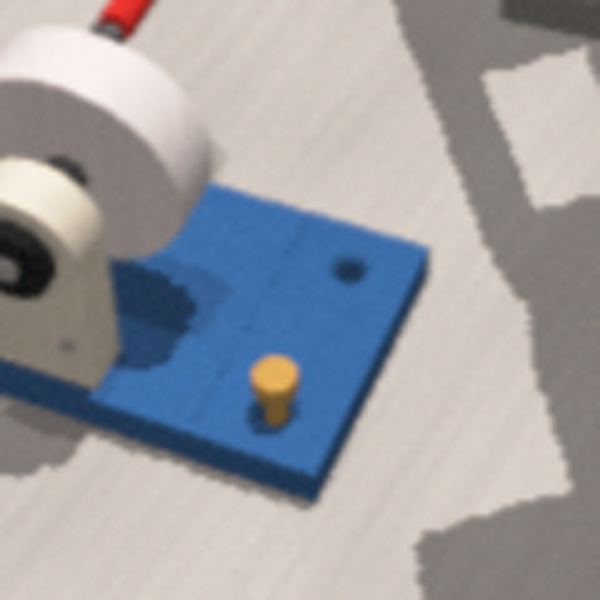

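The side view shows the first pin seated upright in its bore, with its head at crop (274,375). Now the second pin.

Emit:
{"api": "apply_moves", "payload": {
  "targets": [
    [[0,0,0],[0.3,2,10],60],
    [[0,0,0],[0.3,2,20],60],
    [[0,0,0],[0.3,2,30],60],
    [[0,0,0],[0.3,2,40],60],
    [[0,0,0],[0.3,2,47],60],
    [[0,0,0],[0.3,2,51],60],
    [[0,0,0],[0.3,2,51],60],
    [[0,0,0],[0.3,2,51],60]
  ]
}}

```text
time_s: 9.12
ee_pos: [0.5216, -0.2944, 0.037]
tool_rot: [0.998, 0.062, -0.0, -0.0]
wrist_force: [0.1, 0.4, 0.4]
width: 0.703
grip_force: 0.0
```

Run:
```python
from h import *
p=T(S,(-.125,.05,.054))[0];print(((proj("side",p)-210+.5)*5).round())
info();go((.5215,-.2925,.037),.1235)
```

```text
[[275. 376.]]
t 9.12 tcp [ 0.5216 -0.2944  0.037 ] F [0.12 0.44 0.42] w 60.0 gf 0.0 j [-0.7   0.53  1.64 -0.    0.97  0.75]
turn [-0.03  0.02  0.01] shift [ 0.2 -1.9 -0. ]
```

Emit:
{"api": "apply_moves", "payload": {
  "targets": [
    [[0,0,0],[0,-1,0],40],
    [[0,0,0],[0,-1,0],32],
    [[0,0,0],[0,-1,0],26],
    [[0,0,0],[0,-1,0],20],
    [[0,0,0],[0,-1,0],16],
    [[0,0,0],[0,-1,0],16],
    [[0,0,0],[0,-1,0],16],
    [[0,0,0],[0,-1,0],16]
  ]
}}

```text
time_s: 9.78
ee_pos: [0.5219, -0.2937, 0.0379]
tool_rot: [0.998, 0.062, 0.0, 0.0]
wrist_force: [-1.3, 1.1, 5.5]
width: 0.264
grip_force: 39.3
```

Run:
```python
from h import *
info();go((.5215,-.2925,.087),.1235)
```

```text
t 9.78 tcp [ 0.5219 -0.2937  0.0379] F [-1.3   1.12  5.49] w 22.5 gf 39.3 j [-0.7   0.53  1.64  0.    0.97  0.75]
turn [ 0.04 -0.05  0.01] shift [ -0.2  -1.2 -49.1]
```

Emit:
{"api": "apply_moves", "payload": {
  "targets": [
    [[0,0,0],[0,0,-5],16],
    [[0,0,0],[0,0,-12],16],
    [[0,0,0],[0,0,-22],16],
    [[0,0,0],[0,0,-35],16],
    [[0,0,0],[0,0,-45],16],
    [[0,0,0],[0,0,-50],16],
    [[0,0,0],[0,0,-50],16],
    [[0,0,0],[0,0,-50],16]
  ]
}}

```text
time_s: 10.45
ee_pos: [0.5216, -0.2935, 0.0877]
tool_rot: [0.998, 0.062, 0.0, 0.0]
wrist_force: [0.1, 0.7, -1.0]
width: 0.262
grip_force: 39.2
```

Run:
```python
from h import *
info();p=T(S,(-.125,-.05,0))[0]; go((p[0],p[1],.080),.1235)
```

```text
t 10.45 tcp [ 0.5216 -0.2935  0.0877] F [ 0.11  0.7  -1.01] w 22.4 gf 39.2 j [-0.7   0.47  1.6  -0.    1.07  0.75]
turn [ 0.03 -0.03  0.02] shift [  25.9 -356.9    7.5]
```

Emit:
{"api": "apply_moves", "payload": {
  "targets": [
    [[0,0,0],[2,-20,-4],16],
    [[0,0,0],[5,-55,-8],16],
    [[0,0,0],[8,-93,-10],16],
    [[0,0,0],[10,-131,-10],16],
    [[0,0,0],[13,-169,-10],16],
    [[0,0,0],[16,-207,-10],16],
    [[0,0,0],[18,-235,-10],16],
    [[0,0,0],[19,-250,-10],16]
  ]
}}

```text
time_s: 11.12
ee_pos: [0.5079, -0.0394, 0.0965]
tool_rot: [0.998, 0.063, -0.001, -0.001]
wrist_force: [-0.9, 0.4, -0.4]
width: 0.265
grip_force: 39.3
```

Emit:
{"api": "apply_moves", "payload": {
  "targets": [
    [[0,0,0],[1,-20,2],16],
    [[0,0,0],[3,-45,5],16],
    [[0,0,0],[5,-70,9],16],
    [[0,0,0],[6,-90,12],16],
    [[0,0,0],[7,-102,15],16],
    [[0,0,0],[7,-107,17],16],
    [[0,0,0],[7,-107,17],16],
    [[0,0,0],[7,-107,17],16]
  ]
}}

```text
time_s: 11.78
ee_pos: [0.5032, 0.0635, 0.08]
tool_rot: [0.998, 0.062, -0.0, 0.0]
wrist_force: [0.2, -0.1, -1.5]
width: 0.265
grip_force: 39.3
```

Run:
```python
from h import *
for i in range(2): manip.capture("top");info()
p=T(S,(-.125,-.05,0))[0]; go((p[0],p[1],.050),.1235)
```

```text
t 11.83 tcp [0.5035 0.0632 0.0803] F [-0.17 -1.19 -1.22] w 22.2 gf 39.3 j [-0.09  0.34  1.83 -0.    0.97  1.35]
t 11.88 tcp [0.5036 0.063  0.0804] F [-0.27  0.78 -0.68] w 22.0 gf 39.3 j [-0.1   0.34  1.83 -0.    0.97  1.35]
turn [ 0.02 -0.01 -0.04] shift [-0.3 -0.8 30.4]
```

Emit:
{"api": "apply_moves", "payload": {
  "targets": [
    [[0,0,0],[-0.3,-0.8,6],16],
    [[0,0,0],[-0.3,-0.8,12],16],
    [[0,0,0],[-0.3,-0.8,18],16],
    [[0,0,0],[-0.3,-0.8,22],16],
    [[0,0,0],[-0.3,-0.8,25],16],
    [[0,0,0],[-0.3,-0.8,28],16],
    [[0,0,0],[-0.3,-0.8,30],16],
    [[0,0,0],[-0.3,-0.8,30],16]
  ]
}}

```text
time_s: 12.55
ee_pos: [0.5026, 0.0648, 0.0499]
tool_rot: [0.998, 0.062, -0.0, -0.0]
wrist_force: [0.3, -0.5, -1.1]
width: 0.263
grip_force: 39.3
```

Run:
```python
from h import *
info()
p=T(S,(-.125,-.05,0))[0]; go((p[0],p[1],.032),.1235)
```

```text
t 12.55 tcp [0.5026 0.0648 0.0499] F [ 0.27 -0.49 -1.09] w 22.4 gf 39.3 j [-0.09  0.38  1.86  0.    0.9   1.35]
turn [-0.01  0.04  0.02] shift [ 0.5  1.1 17.9]
```

Emit:
{"api": "apply_moves", "payload": {
  "targets": [
    [[0,0,0],[0.3,0.6,3],16],
    [[0,0,0],[0.3,0.6,6],16],
    [[0,0,0],[0.3,0.6,9],16],
    [[0,0,0],[0.3,0.6,12],16],
    [[0,0,0],[0.3,0.6,14],16],
    [[0,0,0],[0.3,0.6,16],16],
    [[0,0,0],[0.3,0.6,17],16],
    [[0,0,0],[0.3,0.6,18],16]
  ]
}}

```text
time_s: 13.22
ee_pos: [0.5032, 0.0642, 0.0322]
tool_rot: [0.998, 0.062, -0.0, -0.0]
wrist_force: [-0.2, -0.5, 0.0]
width: 0.263
grip_force: 39.3
```

Emit:
{"api": "apply_moves", "payload": {
  "targets": [
    [[0,0,0],[0,0,0],45],
    [[0,0,0],[0,0,0],45],
    [[0,0,0],[0,0,0],45],
    [[0,0,0],[0,0,-1],45],
    [[0,0,0],[0,0,-10],45],
    [[0,0,0],[0,0,-25],45],
    [[0,0,0],[0,0,-50],45],
    [[0,0,0],[0,0,-75],45]
  ]
}}

```text
time_s: 13.88
ee_pos: [0.5026, 0.0643, 0.1083]
tool_rot: [0.998, 0.062, -0.001, -0.0]
wrist_force: [1.5, 0.4, 0.3]
width: 0.526
grip_force: 0.0
```

Run:
```python
from h import *
info()
p=T(S,(0,-.105,0))[0];print(p)
go((p[0],p[1],.23),.1235+np.pi/2)
```

```text
t 13.88 tcp [0.5026 0.0643 0.1083] F [1.48 0.45 0.29] w 44.9 gf 0.0 j [-0.09  0.3   1.8   0.    1.04  1.35]
[0.63403456 0.02459973 0.        ]
turn [-9.000e-02  5.000e-02 -8.998e+01] shift [ 125.4   55.6 -121.9]
```

Emit:
{"api": "apply_moves", "payload": {
  "targets": [
    [[0,0,-7],[0,5,-38],60],
    [[0,0,-14],[0,15,-76],60],
    [[0,0,-21],[0,25,-110],60],
    [[0,0,-28],[20,35,-122],60],
    [[0,0,-35],[50,45,-122],60],
    [[0,0,-42],[80,52,-122],60],
    [[0,0,-49],[110,55,-122],60],
    [[0,0,-56],[125,55.5,-122],60]
  ]
}}

```text
time_s: 14.55
ee_pos: [0.6369, 0.0239, 0.2301]
tool_rot: [0.851, 0.525, 0.001, 0.001]
wrist_force: [-0.2, 1.1, 1.0]
width: 0.702
grip_force: 0.0
```

Emit:
{"api": "apply_moves", "payload": {
  "targets": [
    [[0,0,-7],[0,0,0],60],
    [[0,0,-14],[0,0,0],60],
    [[0,0,-21],[0,0,0],60],
    [[0,0,-28],[0,0,0],60],
    [[0,0,-34],[0,0,0],60],
    [[0,0,-34],[0,0,0],60],
    [[0,0,-34],[0,0,0],60],
    [[0,0,-34],[0,0,0],60]
  ]
}}

```text
time_s: 15.22
ee_pos: [0.634, 0.0246, 0.2298]
tool_rot: [0.663, 0.748, 0.0, 0.0]
wrist_force: [0.2, -0.3, 0.9]
width: 0.706
grip_force: 0.0
```

Run:
```python
from h import *
b=manip.capture("side")[170:310,190:330,::-1]
cv2.imwrite("pics/p4.png",cv2.resize(b,(600,600),interpolation=cv2.INTER_CUBIC))
info();p=T(S,(0,-.105,0))[0];go((p[0],p[1],.1513),.1235+np.pi/2)
P=T(S,[(-.125,.05,.054),(-.125,-.05,.054),(0,-.0855,.17),(0,-.128,.17)])
print(((proj("side",P)-[190,170]+.5)*600/140).round())
```

```text
t 15.27 tcp [0.634  0.0246 0.2297] F [-0.08 -0.07 -0.47] w 60.1 gf 0.0 j [-0.14  0.41  1.32 -0.    1.41 -0.26]
turn [ 0.01  0.   -0.13] shift [ 0.  -0.  78.4]
[[321. 494.]
 [387. 373.]
 [218. 151.]
 [248. 108.]]
```

View pics/p4.png

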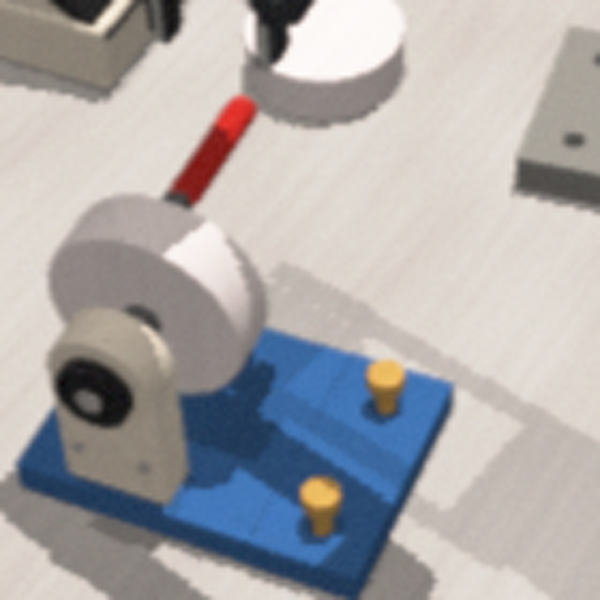

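Both pins stand in their bores, with heads at crop (386,378) and (321,493). The gripper is above the handle, whose tip is at (243,107). I'll check the seating height numerically.

Run:
```python
from h import *
b=manip.capture("side")[:,:,::-1].copy()
h=cv2.cvtColor(b,cv2.COLOR_BGR2HSV);m=cv2.inRange(h,(12,110,60),(32,255,255))
k,l,s,ce=cv2.connectedComponentsWithStats(m)
t=np.linspace(0,6.28,60)
def model(y,dz):
    P=[(-.125+r*np.cos(a),y+r*np.sin(a),z+dz) for a in t for r,z in((.012,.054),(.012,.04),(.006,.04),(.006,max(.026-dz,.0)))]
    u=proj("side",T(S,P)); im=np.zeros((420*8,560*8),np.uint8)
    for sl in((0,1),(2,3)):
        q=np.concatenate([u[sl[0]::4],u[sl[1]::4]]); cv2.fillConvexPoly(im,cv2.convexHull(((q+.5)*8).astype(np.int32)),1)
    ys,xs=np.nonzero(im); return xs.min()/8,xs.max()/8,ys.min()/8,ys.max()/8,xs.mean()/8-.5,ys.mean()/8-.5
for i in range(1,k):
    if s[i,4]>30 and 240<ce[i][0]<300 and 230<ce[i][1]<310: print(s[i],ce[i].round(2))
for y in(.05,-.05):
    for dz in(0,.004,.008): print(y,dz,np.round(model(y,dz),2))
```

```text
[276 254   8  12  66] [279.55 258.95]
[260 282   9  13  77] [264.47 286.73]
0.05 0 [260.25 269.88 281.38 293.62 264.59 286.68]
0.05 0.004 [260.12 269.75 280.38 293.62 264.52 286.01]
0.05 0.008 [260.   269.75 279.38 293.62 264.49 285.38]
-0.05 0 [275.75 284.75 253.62 265.5  279.77 258.67]
-0.05 0.004 [275.62 284.75 252.62 265.5  279.73 258.02]
-0.05 0.008 [275.62 284.75 251.62 265.5  279.73 257.38]
```

Both pins are home. I'll descend on the handle and grip.

Emit:
{"api": "apply_moves", "payload": {
  "targets": [
    [[0,0,0],[0,0,20],50],
    [[0,0,0],[0,0,40],50],
    [[0,0,0],[0,0,55],50],
    [[0,0,0],[0,0,65],50],
    [[0,0,0],[0,0,73],50],
    [[0,0,0],[0,0,78],50],
    [[0,0,0],[0,0,78],50],
    [[0,0,0],[0,0,78],50]
  ]
}}

```text
time_s: 15.98
ee_pos: [0.6344, 0.0245, 0.1518]
tool_rot: [0.662, 0.749, 0.0, 0.0]
wrist_force: [-0.5, 0.2, -0.5]
width: 0.587
grip_force: 0.0
```

Emit:
{"api": "apply_moves", "payload": {
  "targets": [
    [[0,0,0],[0,0,0],40],
    [[0,0,0],[0,0,0],30],
    [[0,0,0],[0,0,0],22],
    [[0,0,0],[0,0,0],12],
    [[0,0,0],[0,0,0],12],
    [[0,0,0],[0,0,0],12],
    [[0,0,0],[0,0,0],12],
    [[0,0,0],[0,0,0],12]
  ],
  "grip_force": 50
}}

```text
time_s: 16.65
ee_pos: [0.6334, 0.0244, 0.152]
tool_rot: [0.662, 0.75, -0.001, -0.0]
wrist_force: [-5.1, -1.0, 5.0]
width: 0.214
grip_force: 48.9
```

```bash
cat >> h.py <<'E'
def crank(z0=.0, n=12, log=True):
    # average force in stand frame (x, z); TCP in stand frame
    F=[];P=[]
    for i in range(n):
        if i: manip.capture("top")
        st=manip.state();F.append(st["wrist_force"]);P.append(st["ee_pos"])
    F=np.mean(F,0);P=np.mean(P,0)
    c,s=np.cos(S[2]),np.sin(S[2]);d=P-[S[0],S[1],0]
    x,y=c*d[0]+s*d[1],-s*d[0]+c*d[1];z=P[2]
    fx,fy=c*F[0]+s*F[1],-s*F[0]+c*F[1]
    print("t",round(st["time_s"],2),"x %.1f y %.1f z %.1f"%(x*1e3,y*1e3,z*1e3),"F %.2f %.2f %.2f"%(fx,fy,F[2]),"w",round(st["width"]*85.4,1),"gf",round(st["grip_force"],1))
E
python3 -c "
from h import *
crank(n=4)"
```

```text
t 16.8 x -0.6 y -105.2 z 152.0 F -5.09 -0.29 5.37 w 18.6 gf 48.9
```

Run:
```python
import numpy as np
for a in range(0,320,40):
    t=np.radians(a+np.array([6,13,20,27,34,40,40,40]));r=np.radians(a)
    print(a,[[[0,0,0],[0,round(45*(np.sin(q)-np.sin(r)),1),round(45*(np.cos(r)-np.cos(q)),1)],12] for q in t])
```

```text
0 [[[0, 0, 0], [0, np.float64(4.7), np.float64(0.2)], 12], [[0, 0, 0], [0, np.float64(10.1), np.float64(1.2)], 12], [[0, 0, 0], [0, np.float64(15.4), np.float64(2.7)], 12], [[0, 0, 0], [0, np.float64(20.4), np.float64(4.9)], 12], [[0, 0, 0], [0, np.float64(25.2), np.float64(7.7)], 12], [[0, 0, 0], [0, np.float64(28.9), np.float64(10.5)], 12], [[0, 0, 0], [0, np.float64(28.9), np.float64(10.5)], 12], [[0, 0, 0], [0, np.float64(28.9), np.float64(10.5)], 12]]
40 [[[0, 0, 0], [0, np.float64(3.4), np.float64(3.2)], 12], [[0, 0, 0], [0, np.float64(7.0), np.float64(7.4)], 12], [[0, 0, 0], [0, np.float64(10.0), np.float64(12.0)], 12], [[0, 0, 0], [0, np.float64(12.5), np.float64(16.9)], 12], [[0, 0, 0], [0, np.float64(14.3), np.float64(22.1)], 12], [[0, 0, 0], [0, np.float64(15.4), np.float64(26.7)], 12], [[0, 0, 0], [0, np.float64(15.4), np.float64(26.7)], 12], [[0, 0, 0], [0, np.float64(15.4), np.float64(26.7)], 12]]
80 [[[0, 0, 0], [0, np.float64(0.6), np.float64(4.7)], 12], [[0, 0, 0], [0, np.float64(0.6), np.float64(10.2)], 12], [[0, 0, 0], [0, np.float64(0.0), np.float64(15.6)], 12], [
[... 1954 characters left out ...]
, 0], [0, np.float64(-5.9), np.float64(-25.6)], 12], [[0, 0, 0], [0, np.float64(-5.3), np.float64(-30.3)], 12], [[0, 0, 0], [0, np.float64(-5.3), np.float64(-30.3)], 12], [[0, 0, 0], [0, np.float64(-5.3), np.float64(-30.3)], 12]]
280 [[[0, 0, 0], [0, np.float64(1.1), np.float64(-4.6)], 12], [[0, 0, 0], [0, np.float64(2.9), np.float64(-9.8)], 12], [[0, 0, 0], [0, np.float64(5.3), np.float64(-14.7)], 12], [[0, 0, 0], [0, np.float64(8.4), np.float64(-19.3)], 12], [[0, 0, 0], [0, np.float64(11.9), np.float64(-23.4)], 12], [[0, 0, 0], [0, np.float64(15.4), np.float64(-26.7)], 12], [[0, 0, 0], [0, np.float64(15.4), np.float64(-26.7)], 12], [[0, 0, 0], [0, np.float64(15.4), np.float64(-26.7)], 12]]
```

Emit:
{"api": "apply_moves", "payload": {
  "targets": [
    [[0,0,0],[0,4.7,0.2],12],
    [[0,0,0],[0,10.1,1.2],12],
    [[0,0,0],[0,15.4,2.7],12],
    [[0,0,0],[0,20.4,4.9],12],
    [[0,0,0],[0,25.2,7.7],12],
    [[0,0,0],[0,28.9,10.5],12],
    [[0,0,0],[0,28.9,10.5],12],
    [[0,0,0],[0,28.9,10.5],12]
  ]
}}

```text
time_s: 17.47
ee_pos: [0.663, 0.0282, 0.1407]
tool_rot: [0.662, 0.75, 0.0, 0.0]
wrist_force: [-2.9, -0.2, 3.5]
width: 0.22
grip_force: 48.9
```

```bash
python3 -c "
from h import *
crank(n=6)"
```

```text
t 17.72 x 29.0 y -105.0 z 140.9 F -2.92 0.19 3.24 w 18.2 gf 48.9
```

Emit:
{"api": "apply_moves", "payload": {
  "targets": [
    [[0,0,0],[0,3.4,3.2],12],
    [[0,0,0],[0,7.0,7.4],12],
    [[0,0,0],[0,10.0,12.0],12],
    [[0,0,0],[0,12.5,16.9],12],
    [[0,0,0],[0,14.3,22.1],12],
    [[0,0,0],[0,15.4,26.7],12],
    [[0,0,0],[0,15.4,26.7],12],
    [[0,0,0],[0,15.4,26.7],12]
  ]
}}

```text
time_s: 18.38
ee_pos: [0.6776, 0.0301, 0.1131]
tool_rot: [0.662, 0.75, -0.0, -0.001]
wrist_force: [-4.9, 0.8, 0.5]
width: 0.219
grip_force: 49.1
```

```bash
python3 -c "
from h import *
crank(n=6)"
```

```text
t 18.63 x 43.9 y -104.9 z 113.7 F -5.04 0.42 0.70 w 18.1 gf 49.1
```

Emit:
{"api": "apply_moves", "payload": {
  "targets": [
    [[0,0,0],[0,0.6,4.7],12],
    [[0,0,0],[0,0.6,10.2],12],
    [[0,0,0],[0,0,15.6],12],
    [[0,0,0],[0,-1.3,21.0],12],
    [[0,0,0],[0,-3.2,26.1],12],
    [[0,0,0],[0,-5.3,30.3],12],
    [[0,0,0],[0,-5.3,30.3],12],
    [[0,0,0],[0,-5.3,30.3],12]
  ]
}}

```text
time_s: 19.3
ee_pos: [0.672, 0.0294, 0.0843]
tool_rot: [0.662, 0.75, -0.0, -0.0]
wrist_force: [-7.8, -0.9, 5.6]
width: 0.213
grip_force: 49.6
```

```bash
python3 -c "
from h import *
crank(n=6)"
```

```text
t 19.55 x 38.4 y -104.9 z 84.6 F -7.54 0.48 5.08 w 18.4 gf 49.6
```

Emit:
{"api": "apply_moves", "payload": {
  "targets": [
    [[0,0,0],[0,-3.6,4.0],12],
    [[0,0,0],[0,-7.1,8.2],12],
    [[0,0,0],[0,-11.0,12.0],12],
    [[0,0,0],[0,-15.5,15.2],12],
    [[0,0,0],[0,-20.2,17.9],12],
    [[0,0,0],[0,-24.6,19.8],12],
    [[0,0,0],[0,-24.6,19.8],12],
    [[0,0,0],[0,-24.6,19.8],12]
  ]
}}

```text
time_s: 20.22
ee_pos: [0.6492, 0.0264, 0.0649]
tool_rot: [0.662, 0.749, 0.001, 0.001]
wrist_force: [-0.6, 0.5, 5.8]
width: 0.219
grip_force: 49.7
```

```bash
python3 -c "
from h import *
crank(n=6)"
```

```text
t 20.47 x 15.4 y -105.1 z 64.9 F -0.11 1.37 6.22 w 18.5 gf 49.7
```

Emit:
{"api": "apply_moves", "payload": {
  "targets": [
    [[0,0,0],[0,-4.5,1.4],12],
    [[0,0,0],[0,-9.9,2.4],12],
    [[0,0,0],[0,-15.4,2.7],12],
    [[0,0,0],[0,-20.9,2.4],12],
    [[0,0,0],[0,-26.3,1.4],12],
    [[0,0,0],[0,-30.8,0],12],
    [[0,0,0],[0,-30.8,0],12],
    [[0,0,0],[0,-30.8,0],12]
  ]
}}

```text
time_s: 21.13
ee_pos: [0.6189, 0.0224, 0.0645]
tool_rot: [0.662, 0.749, 0.001, 0.001]
wrist_force: [5.9, 1.1, 1.5]
width: 0.216
grip_force: 49.4
```

```bash
python3 -c "
from h import *
crank(n=6)"
```

```text
t 21.38 x -15.1 y -105.3 z 64.4 F 6.07 1.28 1.83 w 18.3 gf 49.4
```

Emit:
{"api": "apply_moves", "payload": {
  "targets": [
    [[0,0,0],[0,-4.3,-1.8],12],
    [[0,0,0],[0,-9.1,-4.5],12],
    [[0,0,0],[0,-13.5,-7.8],12],
    [[0,0,0],[0,-17.5,-11.6],12],
    [[0,0,0],[0,-21.0,-15.8],12],
    [[0,0,0],[0,-23.6,-19.8],12],
    [[0,0,0],[0,-23.6,-19.8],12],
    [[0,0,0],[0,-23.6,-19.8],12]
  ]
}}

```text
time_s: 22.05
ee_pos: [0.5954, 0.0194, 0.0833]
tool_rot: [0.662, 0.749, 0.001, 0.001]
wrist_force: [7.8, 1.3, -4.6]
width: 0.214
grip_force: 49.2
```

```bash
python3 -c "
from h import *
crank(n=6)"
```

```text
t 22.3 x -38.9 y -105.4 z 83.1 F 8.67 0.48 -4.85 w 18.2 gf 49.2
```

Emit:
{"api": "apply_moves", "payload": {
  "targets": [
    [[0,0,0],[0,-2.1,-4.2],12],
    [[0,0,0],[0,-4.1,-9.3],12],
    [[0,0,0],[0,-5.3,-14.7],12],
    [[0,0,0],[0,-6.0,-20.1],12],
    [[0,0,0],[0,-5.9,-25.6],12],
    [[0,0,0],[0,-5.3,-30.3],12],
    [[0,0,0],[0,-5.3,-30.3],12],
    [[0,0,0],[0,-5.3,-30.3],12]
  ]
}}

```text
time_s: 22.97
ee_pos: [0.5887, 0.0186, 0.1118]
tool_rot: [0.662, 0.749, -0.001, -0.001]
wrist_force: [7.4, 0.3, -12.8]
width: 0.216
grip_force: 49.3
```

```bash
python3 -c "
from h import *
crank(n=6)"
```

```text
t 23.22 x -45.8 y -105.4 z 111.6 F 7.45 -0.64 -12.04 w 18.3 gf 49.3
```

Emit:
{"api": "apply_moves", "payload": {
  "targets": [
    [[0,0,0],[0,1.1,-4.6],12],
    [[0,0,0],[0,2.9,-9.8],12],
    [[0,0,0],[0,5.3,-14.7],12],
    [[0,0,0],[0,8.4,-19.3],12],
    [[0,0,0],[0,11.9,-23.4],12],
    [[0,0,0],[0,15.4,-26.7],12],
    [[0,0,0],[0,15.4,-26.7],12],
    [[0,0,0],[0,15.4,-26.7],12]
  ]
}}

```text
time_s: 23.88
ee_pos: [0.6021, 0.0204, 0.1396]
tool_rot: [0.662, 0.75, -0.002, -0.002]
wrist_force: [-3.2, -4.0, -12.3]
width: 0.214
grip_force: 49.9
```

```bash
python3 - <<'E'
from h import *
crank(n=6)
E
cat > fit.py <<'E'
import numpy as np,sys
from scipy.optimize import least_squares
# x,z,fx,fz,dir
D=np.array(eval(open("d.txt").read()))
x,z,fx,fz,s=D.T
def res(p,full=False):
    W,a0,fr,cx,cz=p
    a=np.arctan2(x-cx,z-cz)%(2*np.pi)
    t=(fx*np.cos(a)-fz*np.sin(a))
    m=-(.23+.02*a)/.045-fr*s-W*np.sin(a-a0)
    if full: print(np.degrees(a).round(1),t.round(2),m.round(2))
    return np.r_[t-m,(W-4.2)/.5,(fr-.6)/.3,(cx)/1,(cz-107)/1]
for g in (1,3,5):
    s1=least_squares(res,[4.2,g,.6,0,107]);print(s1.cost,s1.x, np.degrees(s1.x[1])%360)
res(s1.x,True)
E
cat >d.txt <<'E'
[[29,140.9,-2.92,3.24,1],[43.9,113.7,-5.04,.7,1],[38.4,84.6,-7.54,5.08,1],[15.4,64.9,-.11,6.22,1],[-15.1,64.4,6.07,1.83,1],[-38.9,83.1,8.67,-4.85,1],[-45.8,111.6,7.45,-12.04,1]]
E
python3 fit.py
```

```text
t 24.13 x -32.4 y -105.2 z 139.5 F -4.05 -3.47 -12.40 w 18.7 gf 49.9
3.1678461568897216 [  4.68439167   3.72814079   0.18845393  -0.39775311 106.98169664] 213.60673251488097
3.167846156924061 [  4.68439181   3.72814106   0.18845401  -0.39775307 106.98169595] 213.6067479526891
3.1678461568642056 [  4.68439044   3.72813849   0.18845326  -0.39775515 106.98170248] 213.60660104832837
[ 40.9  81.4 120.  159.4 199.  238.2 275.8] [ -4.33  -1.45  -0.63  -2.08  -5.14  -8.69 -11.22] [ -5.02  -2.46  -1.56  -2.74  -5.67  -9.1  -11.58]
```

Emit:
{"api": "apply_moves", "payload": {
  "targets": [
    [[0,0,0],[0,-4.2,4.0],12],
    [[0,0,0],[0,-7.6,8.3],12],
    [[0,0,0],[0,-10.4,12.9],12],
    [[0,0,0],[0,-12.9,18.0],12],
    [[0,0,0],[0,-14.5,22.7],12],
    [[0,0,0],[0,-15.4,26.7],12],
    [[0,0,0],[0,-15.4,26.7],12],
    [[0,0,0],[0,-15.4,26.7],12]
  ]
}}

```text
time_s: 24.8
ee_pos: [0.5891, 0.0187, 0.1136]
tool_rot: [0.662, 0.749, -0.0, -0.0]
wrist_force: [-0.5, -5.3, -11.5]
width: 0.215
grip_force: 49.9
```

```bash
python3 -c "
from h import *
crank(n=6)"
```

```text
t 25.05 x -45.3 y -105.3 z 113.8 F -1.35 -5.17 -12.47 w 18.3 gf 49.9
```

Emit:
{"api": "apply_moves", "payload": {
  "targets": [
    [[0,0,0],[0,-0.6,4.7],12],
    [[0,0,0],[0,-0.7,10.2],12],
    [[0,0,0],[0,0,15.6],12],
    [[0,0,0],[0,1.3,21.0],12],
    [[0,0,0],[0,3.2,26.1],12],
    [[0,0,0],[0,5.3,30.3],12],
    [[0,0,0],[0,5.3,30.3],12],
    [[0,0,0],[0,5.3,30.3],12]
  ]
}}

```text
time_s: 25.72
ee_pos: [0.5955, 0.0195, 0.0836]
tool_rot: [0.662, 0.749, 0.0, 0.001]
wrist_force: [2.0, -3.3, -11.0]
width: 0.215
grip_force: 50.0
```

```bash
python3 -c "
from h import *
crank(n=6)"
```

```text
t 25.97 x -39.0 y -105.3 z 83.7 F 0.87 -5.31 -11.04 w 18.4 gf 50.0
```

Emit:
{"api": "apply_moves", "payload": {
  "targets": [
    [[0,0,0],[0,2.6,4.0],12],
    [[0,0,0],[0,6.1,8.2],12],
    [[0,0,0],[0,10.1,12.0],12],
    [[0,0,0],[0,14.5,15.3],12],
    [[0,0,0],[0,19.3,18.0],12],
    [[0,0,0],[0,23.6,19.8],12],
    [[0,0,0],[0,23.6,19.8],12],
    [[0,0,0],[0,23.6,19.8],12]
  ]
}}

```text
time_s: 26.63
ee_pos: [0.6202, 0.0227, 0.0644]
tool_rot: [0.662, 0.749, 0.001, 0.001]
wrist_force: [4.1, -4.4, -7.7]
width: 0.214
grip_force: 50.3
```

```bash
python3 -c "
from h import *
crank(n=6)"
```

```text
t 26.88 x -14.2 y -105.2 z 64.4 F 3.51 -4.26 -8.65 w 18.6 gf 50.2
```

Emit:
{"api": "apply_moves", "payload": {
  "targets": [
    [[0,0,0],[0,4.5,1.4],12],
    [[0,0,0],[0,9.9,2.4],12],
    [[0,0,0],[0,15.4,2.7],12],
    [[0,0,0],[0,20.9,2.4],12],
    [[0,0,0],[0,26.3,1.4],12],
    [[0,0,0],[0,30.8,0],12],
    [[0,0,0],[0,30.8,0],12],
    [[0,0,0],[0,30.8,0],12]
  ]
}}

```text
time_s: 27.55
ee_pos: [0.6494, 0.0265, 0.065]
tool_rot: [0.662, 0.75, 0.001, 0.001]
wrist_force: [1.6, -2.1, 4.8]
width: 0.214
grip_force: 51.6
```

```bash
python3 -c "
from h import *
crank(n=6)"
```

```text
t 27.8 x 14.7 y -105.0 z 64.8 F 1.28 -2.41 5.39 w 18.2 gf 51.7
```

```bash
cat >d.txt <<'E'
[[29,140.9,-2.92,3.24,1],[43.9,113.7,-5.04,.7,1],[38.4,84.6,-7.54,5.08,1],[15.4,64.9,-.11,6.22,1],[-15.1,64.4,6.07,1.83,1],[-38.9,83.1,8.67,-4.85,1],[-45.8,111.6,7.45,-12.04,1],[-32.4,139.5,-4.05,-12.4,1],
[-45.3,113.8,-1.35,-12.47,-1],[-39,83.7,.87,-11.04,-1],[-14.2,64.4,3.51,-8.65,-1],[14.7,64.8,1.28,5.39,-1]]
E
python3 fit.py; sed 's/-fr\*s-W/+fr-W/' fit.py>f2.py; python3 f2.py
python3 -c "
from h import *
go((0,0,0),.1235+np.pi/2)
import numpy as np
a=np.radians(212);p=T(S,(-.0004+.045*np.sin(a),-.105,.107+.045*np.cos(a)))[0];go(p,.1235+np.pi/2)"
```

```text
4.398961270669904 [ 4.67308151e+00 -2.63859422e+00  2.49051644e-02 -3.79744252e-01
  1.07016314e+02] 208.81968731991554
4.398961270683705 [ 4.67308151e+00  3.64459081e+00  2.49052559e-02 -3.79743494e-01
  1.07016315e+02] 208.81967173073997
4.398961270675088 [ 4.67308162e+00  3.64459167e+00  2.49049248e-02 -3.79743543e-01
  1.07016313e+02] 208.81972085169951
[ 40.9  81.4 120.  159.5 199.1 238.2 275.8 315.4 278.6 238.9 198.  160.3] [ -4.33  -1.44  -0.62  -2.08  -5.14  -8.69 -11.23 -11.59 -12.53  -9.9
  -6.01  -3.02] [ -4.47  -2.06  -1.4   -2.83  -5.89  -9.27 -11.57 -12.06 -11.63  -9.28
  -5.74  -2.83]
2.435891451335733 [  4.65917575  -2.69212714   0.438173    -0.20793685 106.92641116] 205.75247697043085
2.4358914513537933 [  4.65917533   3.59105724   0.4381737   -0.20793801 106.92640984] 205.75242410514716
2.435891451379645 [  4.65917602   3.59105876   0.43817254  -0.20793607 106.92641203] 205.75251109468272
[ 40.7  81.3 120.  159.6 199.3 238.4 275.9 315.3 278.7 239.1 198.2 160.5] [ -4.33  -1.46  -0.62  -2.06  -5.12  -8.68 -11.22 -11.6  -12.53  -9.92
  -6.04  -3.  ] [ -3.79  -1.46  -0.96  -2.55  -5.7   -9.03 -11.19 -11.51 -11.29  -9.09
  -5.6   -2.61]
turn [0.04 0.01 0.02] shift [  53.9 -646.7   64.2]
turn [0.04 0.01 0.02] shift [  0.  -38.7  -4.2]
```

```bash
sed 's/(fr-.6)/(fr+.45)/' fit.py>f3.py; python3 f3.py|tail -4; sed -i 's/^x,z,fx/D=D[:8];x,z,fx/' f3.py; python3 f3.py|head -1
python3 - <<'E'
import numpy as np
t=np.radians([166,173,180,187,194,201,207,210]);r=np.radians(160)
for q in t: print((45*(np.sin(q)-np.sin(r))).round(1),(45*(np.cos(r)-np.cos(q))).round(1))
E
```

```text
0.7332836318743825 [  4.62469391   3.68078217  -0.50337337  -0.12888033 106.80089316] 210.89328374374261
[ 40.5  81.1 120.  159.7 199.4 238.6 276.  315.4 278.8 239.3 198.4 160.6] [ -4.32  -1.47  -0.64  -2.06  -5.11  -8.66 -11.2  -11.59 -12.53  -9.93
  -6.06  -3.  ] [ -4.15  -1.68  -0.91  -2.24  -5.24  -8.61 -10.94 -11.53 -12.06  -9.67
  -6.15  -3.3 ]
0.4968325576608567 [  4.52890221  16.25263538  -0.48777993  -0.11218231 106.78706235] 211.20741351533934
-4.5 1.4
-9.9 2.4
-15.4 2.7
-20.9 2.4
-26.3 1.4
-31.5 -0.3
-35.8 -2.2
-37.9 -3.3
```

The fit is excellent: heavy side down at about 211°. I'll move there and hold.

Emit:
{"api": "apply_moves", "payload": {
  "targets": [
    [[0,0,0],[0,-4.5,1.4],12],
    [[0,0,0],[0,-9.9,2.4],12],
    [[0,0,0],[0,-15.4,2.7],12],
    [[0,0,0],[0,-20.9,2.4],12],
    [[0,0,0],[0,-26.3,1.4],12],
    [[0,0,0],[0,-31.5,-0.3],12],
    [[0,0,0],[0,-35.8,-2.2],12],
    [[0,0,0],[0,-38.3,-3.7],12]
  ]
}}

```text
time_s: 28.47
ee_pos: [0.6113, 0.0215, 0.068]
tool_rot: [0.662, 0.749, 0.001, 0.001]
wrist_force: [7.4, -2.3, -2.1]
width: 0.213
grip_force: 51.0
```

Emit:
{"api": "apply_moves", "payload": {
  "targets": [
    [[0,0,0],[0,0,0],12],
    [[0,0,0],[0,0,0],12],
    [[0,0,0],[0,0,0],12],
    [[0,0,0],[0,0,0],12],
    [[0,0,0],[0,0,0],12],
    [[0,0,0],[0,0,0],12],
    [[0,0,0],[0,0,0],12],
    [[0,0,0],[0,0,0],12]
  ]
}}

```text
time_s: 29.13
ee_pos: [0.6116, 0.0216, 0.0678]
tool_rot: [0.662, 0.749, 0.001, 0.001]
wrist_force: [6.9, -1.7, -0.1]
width: 0.216
grip_force: 51.1
```

Run:
```python
from h import *
b=manip.capture("side")[170:310,190:330,::-1]
cv2.imwrite("pics/p5.png",cv2.resize(b,(600,600),interpolation=cv2.INTER_CUBIC))
crank(n=6)
```

```text
t 29.43 x -22.7 y -105.2 z 67.8 F 6.98 -3.03 -0.23 w 18.5 gf 51.1
```

View pics/p5.png

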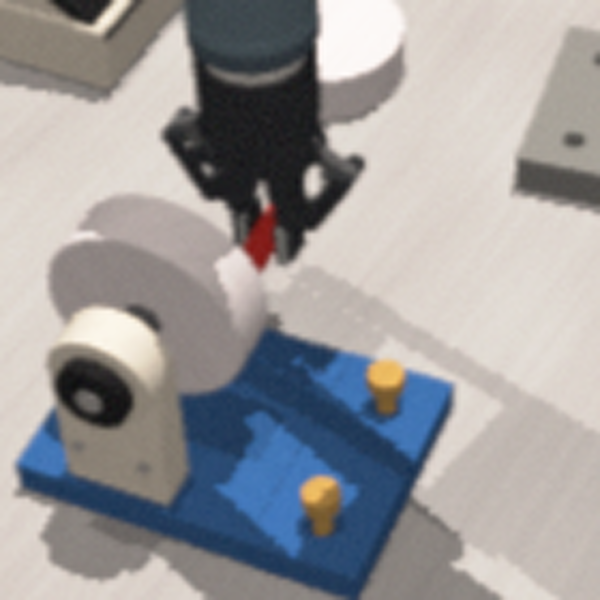

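The side view shows the handle held between the fingers at crop (262,240), with both pins still home at (386,378) and (321,493). The crank is at about 210°.

```bash
python3 -c "
from workcell import manip
print(manip.sign_off())"
```

```text
the job is handed in; nothing more can be done
None
```

I handed the job in with both pins home in their bores and the handle still gripped, holding the drum still at about 210°; the force fit put the heavy side straight down at about 211°. The sign-off gave no verdict.

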